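Switch the core sorter to its other chute and release the waiting cores

TASK

The sorter's yellow seesaw gate is tipped to one side: with a fingertip, press the blue pad at its raised end down until the gate has rocked over its pivot onto its other stop. Then push the red tab of the release slide fully to the sorter's left, so that the three waiting ferrite cores run down that other chute into its tray by themselves. Pick nothing up, touch neither cores nor trays, leave everything else where it lies, and finish with the hand clear.

Things in the scene. Friction and masses are not known exactly. Their poses are not given: they have to be found in the camera images.
- sorter: core sorter, fixed. Origin: centre of its base's underside, on the table; x points from the operator's side (pads, tab) to the back, y to its left. Gate axle along x, 115 mm up at x=y=0. Above it an open white nest (38 mm in x, 98 mm in y, 174 to 194 mm high) with three pockets holds the cores. Steel chutes (40 mm wide) slope from y=+-106 mm, 93 mm high, to y=+-201 mm, 64 mm high, over the trays
- gate (a joint): tilt of the yellow seesaw gate (channel 240 x 36 mm), rad, -0.30 to 0.30: positive = left (+y) end down, cores go down the left chute; negative = right. A brass tumbler weight above its axle (behind the rear post) makes it fall on by itself past level (0) and rest on a stop at either +-0.30. The start side varies. Moves lightly (under 1 N at a pad)
- pad_left (a point): top centre of the blue thumb pad (36 mm in x, 32 mm in y) at the gate's left end on the operator's side, at sorter x = -46, y about 105 mm; moves with the gate: 169 mm above the table when raised, 107 mm when down. Free in front, above and below; the chute side (sorter x = -20 mm) is 8 mm from the pad's inner edge
- pad_right (a point): the same for the blue thumb pad at the gate's right end (sorter y about -105 mm)
- slide (a joint): travel of the release slide, m: 0 = shut (the cores rest on it), 0.018 = pushed fully to the sorter's left (+y): its slots then lie under the pockets and the cores drop onto the gate. Moves with about 2 N and stays where it is left
- tab (a point): centre of the slide's upright red tab: 24 mm in x, 6 mm thick in y, 34 mm tall (173 to 207 mm above the table), at sorter x = -80, y = -9 mm when shut. Push its right-hand (-y) face to the sorter's left by 18 mm until it stops; it is free all round
- core1: waiting ferrite core, dark grey sleeve 18 mm in diameter, 28 mm long, about 26 g, lying along the sorter's x axis in the nest's left pocket; origin at its centre
- core2: waiting ferrite core, dark grey sleeve 18 mm in diameter, 28 mm long, about 26 g, lying along the sorter's x axis in the nest's middle pocket; origin at its centre
- core3: waiting ferrite core, dark grey sleeve 18 mm in diameter, 28 mm long, about 26 g, lying along the sorter's x axis in the nest's right pocket; origin at its centre
- tray_left: loose blue open catch tray under the left chute, 110 mm (x) by 140 mm (y), 50 mm high, walls 4 mm; origin at the centre of its underside, 250 mm to the sorter's left
- tray_right: loose blue open catch tray under the right chute, 110 mm (x) by 140 mm (y), 50 mm high, walls 4 mm; origin at the centre of its underside, 250 mm to the sorter's right
- spare_core: bystander: a fourth loose ferrite core standing on end on the table, dark grey, 18 mm diameter, 28 mm tall; origin at its centre
- toroid: bystander: big dark green ring core lying on the table, 60 mm across, 16 mm high; origin at the centre of its underside
- spray: bystander: white spray bottle with red cap behind the sorter, 52 mm diameter, 145 mm tall; origin at the centre of its underside
- antenna: bystander: patch antenna sample lying behind the sorter: green board 80 x 80 x 5 mm with a copper patch and a brass connector; origin at the centre of its underside
- driver: bystander: screwdriver with orange handle lying on the table at the left, near the robot; origin under its middle
- spanner: bystander: steel spanner lying on the table at the right, near the robot; origin under its middle
- cup: bystander: small black cup, 64 mm across, 70 mm tall, on the table at the right, near the robot; origin at the centre of its underside

How it is judged (in metres and radians):
On the way, in this order (a step that is already met when the one before it is completed fails the run):
1. the gate has been rocked over onto its other stop while the release slide is still shut (distance of pad_left from where it was at the start of the episode above 0.0335 m and (value of joint gate above 0.26 rad or value of joint gate below -0.26 rad) and value of joint slide below 0.006 m), for 0.2 s.
2. the release slide is pushed fully to the left (distance of pad_left from where it was at the start of the episode above 0.0335 m and value of joint slide above 0.0155 m), for 0.1 s.
At the end, for the whole second after the job is handed in: The gate rests on the stop opposite to its starting one (within 0.04 rad), the slide is pushed in to within 2.5 mm of its end, and all three cores lie at rest (below 0.1 m/s) inside the tray under the chute that the gate now feeds (all of step 2 and ((value of joint gate above 0.26 rad and (x of core1 in the frame of tray_left between -0.052 and 0.052 m and y of core1 in the frame of tray_left between -0.067 and 0.067 m and z of core1 in the frame of tray_left below 0.05 m) and (x of core2 in the frame of tray_left between -0.052 and 0.052 m and y of core2 in the frame of tray_left between -0.067 and 0.067 m and z of core2 in the frame of tray_left below 0.05 m) and (x of core3 in the frame of tray_left between -0.052 and 0.052 m and y of core3 in the frame of tray_left between -0.067 and 0.067 m and z of core3 in the frame of tray_left below 0.05 m)) or (value of joint gate below -0.26 rad and (x of core1 in the frame of tray_right between -0.052 and 0.052 m and y of core1 in the frame of tray_right between -0.067 and 0.067 m and z of core1 in the frame of tray_right below 0.05 m) and (x of core2 in the frame of tray_right between -0.052 and 0.052 m and y of core2 in the frame of tray_right between -0.067 and 0.067 m and z of core2 in the frame of tray_right below 0.05 m) and (x of core3 in the frame of tray_right between -0.052 and 0.052 m and y of core3 in the frame of tray_right between -0.067 and 0.067 m and z of core3 in the frame of tray_right below 0.05 m))) and linear speed of each of core1, core2, core3 below 0.1 m/s); the robot touches nothing.
It fails at once if the robot touches a waiting core (contact force between any of the arm, the fingers and core1 above 0.5 N or contact force between any of the arm, the fingers and core2 above 0.5 N or contact force between any of the arm, the fingers and core3 above 0.5 N).
It fails at once if a core is lifted out of the nest (height (world z) of any of core1, core2, core3 above 0.2 m).
It fails at once if a tray is touched by the robot, shifted by more than 15 mm or lifted (distance of any of tray_left, tray_right from where it was at the start of the episode above 0.015 m or contact force between any of the arm, the fingers and tray_left above 0.5 N or contact force between any of the arm, the fingers and tray_right above 0.5 N).
It fails at once if a bystander is shifted by more than 15 mm, knocked over or lifted (distance of any of spare_core, toroid, spray, antenna, driver, spanner, cup from where it was at the start of the episode above 0.015 m).
It also fails if it takes over 45 s, if anything falls off the work surface, if the arm or the gripper's body presses on something with over 40 N, if the wrist force passes 120 N, or if a joint passes its speed limit or range.

ROBOT

A 7-joint arm with a two-finger parallel gripper is mounted at the origin on the work surface. World frame = base frame: x ahead of the robot, y to its left, z up, the work surface at z = 0. Lengths are in m, angles in degrees, forces in N, time in s.
With the tool pointing down it reaches from about 0.4 to 0.875 m from the base axis. Payload 6.5 kg.
Tool frame: the origin (TCP) lies between the finger pads; the fingertips stand 14 mm ahead of it and the grasp point (between the pads) lies 5 mm behind it; z points along the fingers, y is the direction in which the jaws open and shut (so a half turn about z gives the same grasp; the last joint's range is limited). The gripper opens to 85 mm and grips with 20 to 120 N. Pads are 22 mm wide; open, the fingers measure 114 mm over their backs; the gripper's body (76 mm by 85 mm) begins 54 mm behind the grasp point. The pads swing forward as they close: fully open they stand 13 mm farther back than shut.
Start: joints at [-3.793, 30.733, -0.252, 88.115, 0.149, 61.152, -4.079], TCP at [0.65, 0, 0.245] pointing down, gripper open.
Joint ranges: [-154.64, 154.64], [-21.42, 123.67], [-72.66, 72.17], [13.99, 137.28], [-74.86, 254.86], [10.95, 109.41], [-158.01, 158.01]. Speed limits (degrees/s): [136.94, 136.94, 180, 180, 180, 180, 180].

INTERFACE

Orientations are given as [roll, pitch, yaw] about the fixed x, y, z axes, in that order (R = Rz(yaw) Ry(pitch) Rx(roll)).
In Python, from rig import r, eyes gives the robot as it stands.
- The arm moves only by the tool step_arm, never from a script. Its argument "commands" is text: rows parted by semicolons, each of 6 numbers parted by spaces: the shift along the tool's x, y, z in cm, then the turn, a rotation vector about the tool's x, y, z in degrees. A call has 1 to 12 rows; each row shifts and turns the commanded pose from where the row before left it, along the tool's axes as they then stand; what a row does not reach is not made up. A row lasts 1/12 s, in which the tool goes at most 41.7 mm and 7.16 degrees, less where a joint would pass 70% of its speed; a pose out of reach is approached as far as the arm can. A call with a gripper value outside its range is refused whole. "fingers" is the closure in counts, from 0 (fully open) to 255 (shut), set as the call begins (left out, the last holds). The fingers move at their own pace and stop on an object; the grip force is fixed at half the most. Time passes only in rows, so rows that do not move let the fingers close. It gives the time, the measured TCP pose, the force and the opening at its end, in the units of the state.
- r.state(): the state, without advancing time (a new reading comes with each control period).
- eyes.snapshot(name): name is "scene" or "side" or "wrist"; returns a dict with "pixels" (480x640x3 uint8, red, green, blue), "K" (3x3 intrinsics, pixels), "extrinsics" (4x4, takes a point from world to camera coordinates). Camera axes: x right, y down, z forward; pixel columns grow to the right and rows downward; lengths in m; the calibration is good to about 2 mm. A picture is of the moment at which its call begins. There is no depth.
- r.hand_in(): hands the job in, once; it reports no verdict.
The state is a dict: "t": time; "joints": joint angles; "qd": joint speeds; "tau": joint torques, N m; "eef_pos": TCP position; "eef_rot": TCP orientation; "force": force on the tool from outside, world axes, zero at the start; "wrist_torque": the same for the moment, N m; "gripper_width": finger opening in m.
Only numpy, scipy, OpenCV 4.12 (cv2) and the standard library are available. Lean on these libraries where they do the work, as an engineer would, in place of code of your own. Each camera call takes 0.05 s, during which the arm holds its last target. There are 200 camera calls.

## Working session

There is one attempt and no reset: what is moved stays moved. The work goes in short steps, Python scripts to look and compute and a tool call to move; the robot and the scene stay as the last step left them, time stands still between calls to the robot, and variables do not carry over. Pictures are saved under pics/ and viewed, about 8 in all and at most 12, crops included, and the job is handed in when it is done.

Besides the shell and the picture viewer there is one more tool, called after "Emit:" by a JSON object that holds its "api" and its "payload". step_arm: Moves the arm, as the interface text tells. Its arguments: {"type":"object","properties":{"commands":{"type":"string"},"fingers":{"type":"number"}},"required":["commands"]}

```bash
mkdir -p pics
cat > h.py <<'E'
import numpy as np,cv2
from rig import r,eyes
def snap(n,f=None):
    d=eyes.snapshot(n)
    if f: cv2.imwrite('pics/'+f,d['pixels'][:,:,::-1])
    return d
def plane(d,uv,z):
    K=np.array(d['K']);E=np.array(d['extrinsics']);R=E[:3,:3];t=E[:3,3]
    c=-R.T@t;v=R.T@np.linalg.solve(K,[uv[0],uv[1],1.])
    return c+v*(z-c[2])/v[2]
def proj(d,p):
    E=np.array(d['extrinsics']);q=np.array(d['K'])@(E[:3,:3]@np.array(p)+E[:3,3]);return q[:2]/q[2]
E
python3 - <<'E'
from h import *
a=snap('scene');b=snap('side')
np.savez('s0.npz',**{k+n:np.array(d[k]) for n,d in(('a',a),('b',b)) for k in d if k in('pixels','K','extrinsics')})
cv2.imwrite('pics/a.png',a['pixels'][:,:,::-1]);cv2.imwrite('pics/b.png',b['pixels'][:,:,::-1])
for d in(a,b):
    E=np.array(d['extrinsics']);print(-E[:3,:3].T@E[:3,3])
print(r.state())
E
```

```text
[1.114997   0.4010809  1.19374327]
[ 0.07496049 -0.90138595  0.77006348]
{'t': 0.1, 'joints': array([-3.79236555, 30.77369646, -0.25384506, 88.16443204,  0.14914499,
       61.15284592, -4.07984649]), 'qd': array([-0.0707539 , -0.12329816, -0.01151519, -0.15426784, -0.00494409,
        0.02233117,  0.02603075]), 'tau': array([ 3.24486806e-03, -5.84563243e+01,  1.05254464e+00, -2.59778756e+01,
        1.26798821e-02,  4.59515359e-03, -1.40434165e-05]), 'eef_pos': array([ 6.49452634e-01, -2.54069533e-05,  2.44498775e-01]), 'eef_rot': array([-1.79909630e+02,  7.09191472e-03,  9.00027923e+01]), 'force': array([-1.39518326, -0.28218699,  0.13474655]), 'wrist_torque': array([-0.0102185 , -0.03389339,  0.02369411]), 'gripper_width': 0.0856381085727018}
```

View pics/a.png

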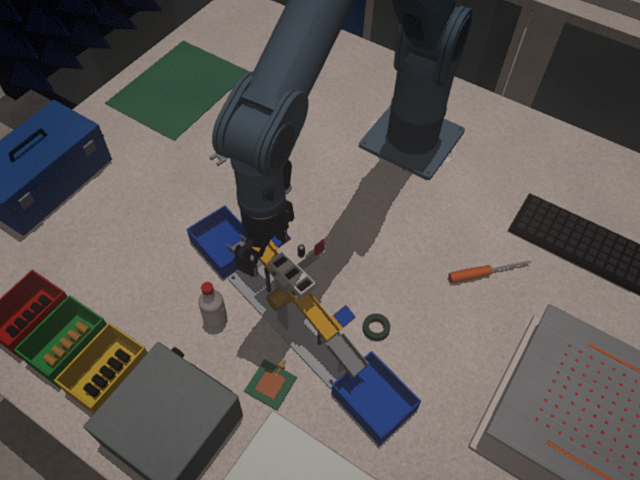

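View pics/b.png

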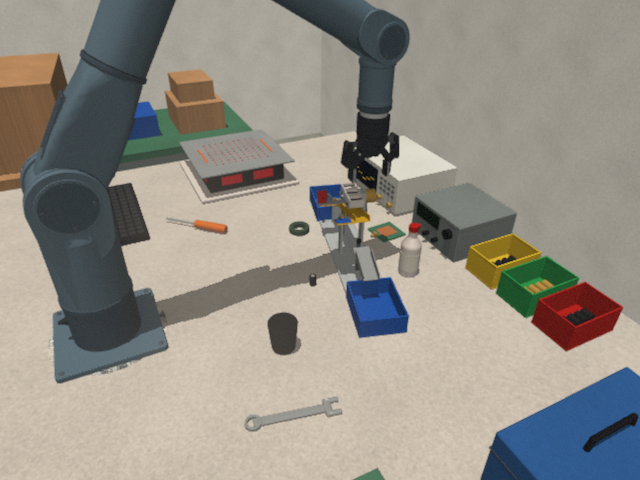

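The scene view shows the tab at about (319,246), the left pad at (343,318), the left tray at (375,397), the right tray at (220,240) and the toroid at (376,326). In the side view the tab is at about (322,197) and the right tray at (377,305). Next I'll measure the tab, pads and trays, and view a crop.

Run:
```python
from h import *
s=np.load('s0.npz');
D={n:{k:s[k+n] for k in('pixels','K','extrinsics')} for n in 'ab'}
ims=[]
for n,(x0,y0,x1,y1) in(('a',(180,190,430,450)),('b',(270,130,420,340))):
    im=D[n]['pixels'];hsv=cv2.cvtColor(im,cv2.COLOR_RGB2HSV)
    for c,lo,hi in(('blue',(105,120,50),(130,255,255)),('red',(0,150,60),(6,255,255)),('red2',(172,150,60),(180,255,255)),('yel',(15,140,60),(30,255,255))):
        m=cv2.inRange(hsv,lo,hi)
        N,l,st,ce=cv2.connectedComponentsWithStats(m)
        for i in range(1,N):
            if st[i,4]>12 and x0<ce[i][0]<x1 and y0<ce[i][1]<y1: print(n,c,st[i],ce[i].round(1))
    ims.append(cv2.resize(im[y0:y1,x0:x1,::-1],(400,560 if n=='b' else 416),interpolation=cv2.INTER_CUBIC))
h=560;o=np.zeros((h,800,3),np.uint8);o[:416,:400]=ims[0];o[:560,400:]=ims[1];cv2.imwrite('pics/c.png',o)
```

```text
a blue [ 187  206   60   69 1550] [220.2 239.6]
a blue [272 235  11  12  61] [276.6 241. ]
a blue [334 306  21  20 229] [344.  315.7]
a blue [ 333  352   87   87 3141] [375.5 398.4]
a red [316 240   8   9  24] [319.5 243.7]
a red [202 282  11  11  89] [206.7 287.2]
a yel [260 240  18  30 240] [268.5 253.5]
a yel [252 247   8   5  29] [256.1 248.5]
a yel [286 290  57  51 991] [316.5 315.3]
a yel [279 361   6   7  21] [281.7 364.6]
b blue [310 185  31  36 505] [323.5 200.3]
b blue [335 218  16   5  53] [342.5 220.3]
b blue [ 347  278   61   59 2798] [376.3 307.1]
b red [318 191   8  12  90] [321.5 196.5]
b red [409 223  12  10  85] [414.4 227. ]
b yel [362 176  13   4  33] [367.7 177.6]
b yel [366 189  15  13 121] [371.7 195. ]
b yel [387 203   4   4  15] [388.4 204.4]
b yel [337 204  33  21 329] [354.4 214.2]
b yel [371 232   6   5  16] [373.9 233.9]
```

View pics/c.png

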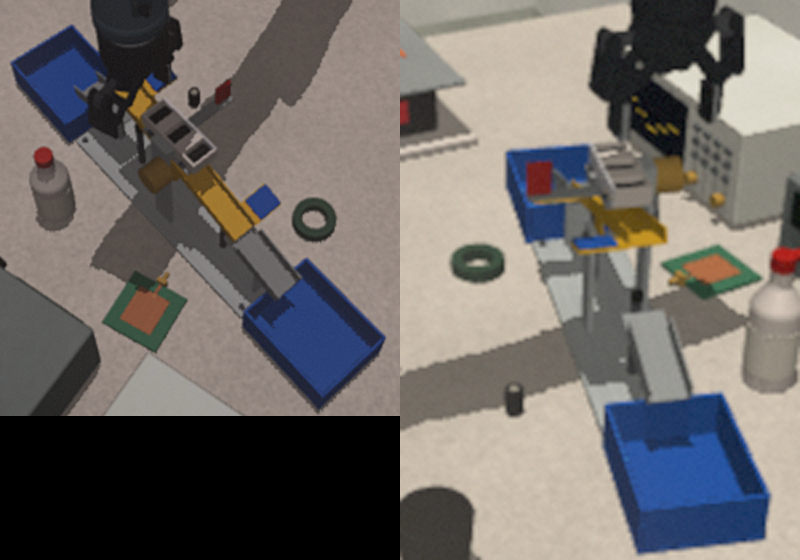

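Run:
```python
from h import *
s=np.load('s0.npz');
D={n:{k:s[k+n] for k in('pixels','K','extrinsics')} for n in 'ab'}
P=lambda d:d['K']@d['extrinsics'][:3]
x=cv2.triangulatePoints(P(D['a']),P(D['b']),np.array([[319.5],[246]]),np.array([[321.8],[196.8]]));print('tab',(x[:3]/x[3]).T)
for z in(.107,.169):print('padL',z,plane(D['a'],(344,316.5),z))
for z in(.107,.169):print('padR',z,plane(D['b'],(342.5,220),z), plane(D['a'],(277,241),z))
for n,(u,v) in (('a',(375,398)),('b',(376,307)),('a',(220,240))):
    m=cv2.inRange(cv2.cvtColor(D[n]['pixels'],cv2.COLOR_RGB2HSV),(105,120,40),(130,255,255))
    N,l,st,ce=cv2.connectedComponentsWithStats(m);i=np.argmin(np.hypot(*(ce-[u,v]).T))
    c=cv2.findContours((l==i).astype('u1'),0,2)[0][0];c=cv2.approxPolyDP(cv2.convexHull(c),3,True)[:,0]
    for q in c: print(n,q,plane(D[n],q,.05)[:2].round(3),plane(D[n],q,0)[:2].round(3))
print('toroid',plane(D['a'],(376,327),.008),'spare',plane(D['b'],(312.5,284),0))
```

```text
tab [[0.54560386 0.05042898 0.19227479]]
padL 0.107 [0.61158334 0.15513058 0.107     ]
padL 0.169 [0.64030369 0.16916234 0.169     ]
padR 0.107 [0.60974151 0.0511292  0.107     ] [ 0.5368202  -0.06330653  0.107     ]
padR 0.169 [ 0.55973661 -0.03793609  0.169     ] [ 0.56980588 -0.03681267  0.169     ]
a [370 352] [0.624 0.229] [0.603 0.221]
a [419 400] [0.658 0.359] [0.638 0.357]
a [382 438] [0.761 0.335] [0.746 0.332]
a [333 387] [0.729 0.205] [0.712 0.197]
b [390 278] [ 0.633 -0.153] [ 0.672 -0.101]
b [407 314] [ 0.597 -0.277] [ 0.634 -0.234]
b [405 331] [ 0.564 -0.319] [ 0.598 -0.279]
b [359 336] [ 0.469 -0.29 ] [ 0.496 -0.248]
b [347 298] [ 0.504 -0.174] [ 0.533 -0.123]
b [347 282] [ 0.532 -0.123] [ 0.563 -0.069]
a [236 268] [ 0.617 -0.121] [ 0.595 -0.144]
a [228 274] [ 0.639 -0.126] [ 0.618 -0.15 ]
a [221 270] [ 0.639 -0.146] [ 0.618 -0.17 ]
a [187 229] [ 0.595 -0.281] [ 0.573 -0.311]
a [224 206] [ 0.494 -0.252] [ 0.467 -0.28 ]
a [242 223] [ 0.511 -0.185] [ 0.484 -0.211]
a [246 234] [ 0.53  -0.159] [ 0.505 -0.183]
toroid [0.5487054  0.20395921 0.008     ] spare [ 0.48017044 -0.03856876  0.        ]
```

The right pad is raised (z about 0.169 in both views), so the gate starts left-down. The sorter is at about (0.628, 0.040) with yaw about -14.8°. The predicted tab and left pad positions agree with the measurements within 3–4 mm. I'll shut the fingers and go above the right pad, aiming for TCP (0.551, -0.048, 0.27).

Emit:
{"api": "step_arm", "payload": {"commands": "0 0 -1.25 0 0 0;0 0 -1.25 0 0 0;-0.8 -1.65 0 0 0 0;-0.8 -1.65 0 0 0 0;-0.8 -1.65 0 0 0 0;-0.8 -1.65 0 0 0 0;-0.8 -1.65 0 0 0 0;-0.8 -1.65 0 0 0 0;0 0 0 0 0 5;0 0 0 0 0 5;0 0 0 0 0 4.8;0 0 0 0 0 0", "fingers": 255}}

```text
t: 1.1
eef_pos: [0.5516, -0.048, 0.2719]
eef_rot: [179.9, -0.0, 75.0]
force: [-0.3, -0.5, -0.5]
gripper_width: 0.0001
```

Run:
```python
from h import *
w=snap('wrist','w1.png');np.savez('w1.npz',**{k:np.array(w[k]) for k in('pixels','K','extrinsics')})
s=r.state();print(s['eef_pos'],s['eef_rot'],s['gripper_width'])
O=np.array([.628,.040]);a=np.radians(-14.8);X=np.array([np.cos(a),np.sin(a)]);Y=np.array([-X[1],X[0]])
for n,x,y,z in(('padR',-.046,-.105,.169),('tab',-.08,-.009,.207),('tip',0,0,0)):
    p=np.r_[O+x*X+y*Y,z] if n!='tip' else s['eef_pos']-[0,0,.014]
    print(n,p.round(3),proj(w,p).round(1))
im=w['pixels'];hsv=cv2.cvtColor(im,cv2.COLOR_RGB2HSV)
for c,lo,hi,z in(('blue',(105,120,40),(130,255,255),.169),('red',(0,150,50),(6,255,255),.207)):
    N,l,st,ce=cv2.connectedComponentsWithStats(cv2.inRange(hsv,lo,hi))
    for i in range(1,N):
        if st[i,4]>60: print(c,st[i],ce[i].round(1),plane(w,ce[i],z).round(4))
```

```text
[ 0.55156237 -0.04795436  0.27163713] [ 1.79897270e+02 -1.99400829e-02  7.52964255e+01] 0.000295400311822545
padR [ 0.557 -0.05   0.169] [331.5 249.5]
tab [0.548 0.052 0.207] [258.1  74. ]
tip [ 0.552 -0.048  0.258] [322.8 320.9]
blue [ 302  207   58   51 2900] [330.9 232. ] [ 0.5592 -0.0389  0.169 ]
blue [ 322  264   37   52 1504] [340.8 285.8] [ 0.5563 -0.0747  0.169 ]
blue [ 359  266   76  108 4603] [400.4 327.3] [ 0.5867 -0.1133  0.169 ]
red [233  70  54  17 704] [259.1  77.5] [0.5483 0.0503 0.207 ]
red [ 563  223   46   37 1140] [587.2 241.3] [ 0.6857 -0.0661  0.207 ]
```

View pics/w1.png

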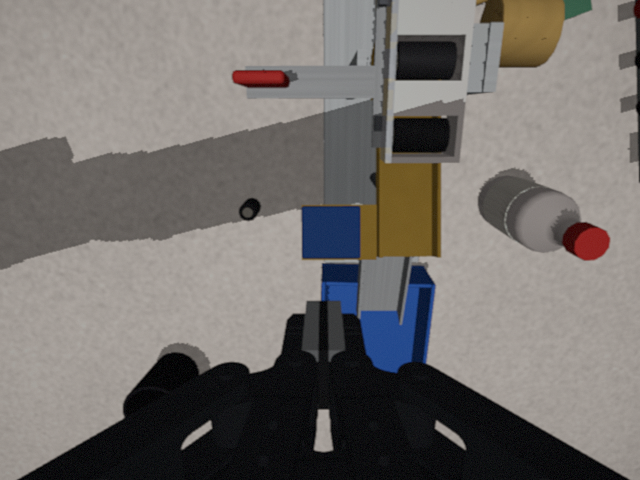

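The wrist view shows the raised right pad at (331,232), which is (0.559,-0.039) at z=0.169, or sorter x=-46, y=-94. The hand is aligned and the fingertips are just outboard of the pad's centre. I'll descend and press.

Emit:
{"api": "step_arm", "payload": {"commands": "0.2 0 0 0 0 0;0 0 2 0 0 0;0 0 2 0 0 0;0 0 2 0 0 0;0 0 1.5 0 0 0;0 0 0.7 0 0 0;0 0 0.7 0 0 0;0 0 0.7 0 0 0;0 0 0.7 0 0 0;0 0 0.7 0 0 0;0 0 0.7 0 0 0;0 0 0.7 0 0 0"}}

```text
t: 2.15
eef_pos: [0.5517, -0.046, 0.1459]
eef_rot: [180.0, -0.0, 75.2]
force: [-0.6, 0.7, -0.2]
gripper_width: -0.0002
```

Emit:
{"api": "step_arm", "payload": {"commands": "0 0 0.6 0 0 0;0 0 0.6 0 0 0;0 0 0 0 0 0;0 0 0 0 0 0;0 0 0 0 0 0;0 0 0 0 0 0"}}

```text
t: 2.65
eef_pos: [0.5518, -0.0461, 0.1347]
eef_rot: [180.0, -0.0, 75.2]
force: [0.1, 0.2, -0.6]
gripper_width: 0.0
```

Emit:
{"api": "step_arm", "payload": {"commands": "0 0 -2 0 0 0;0 0 -2 0 0 0;0 0 -2 0 0 0;0 0 -2 0 0 0;0 0 -2 0 0 0;0 0 -2 0 0 0;0 0 -2 0 0 0;0 0 0 0 0 0;0 0 0 0 0 0"}}

```text
t: 3.4
eef_pos: [0.5522, -0.0461, 0.2756]
eef_rot: [179.8, -0.0, 75.2]
force: [-0.0, 0.2, -0.5]
gripper_width: 0.0003
```

Run:
```python
from h import *
w=snap('wrist','w2.png')
s=r.state();print(s['t'],s['eef_pos'],s['eef_rot'])
hsv=cv2.cvtColor(w['pixels'],cv2.COLOR_RGB2HSV)
for c,lo,hi,zz in(('blue',(105,120,40),(130,255,255),(.107,.169)),('red',(0,150,50),(6,255,255),(.207,))):
    N,l,st,ce=cv2.connectedComponentsWithStats(cv2.inRange(hsv,lo,hi))
    for i in range(1,N):
        if st[i,4]>60: print(c,st[i],ce[i].round(1),[plane(w,ce[i],z).round(4) for z in zz])
```

```text
3.45 [ 0.55144549 -0.04607516  0.27438236] [ 1.79969102e+02 -7.31930932e-03  7.52028421e+01]
blue [ 307  209   45   35 1530] [328.7 225.7] [array([ 0.556 , -0.0508,  0.107 ]), array([ 0.5594, -0.0338,  0.169 ])]
blue [ 321  265   37   50 1463] [339.9 285.9] [array([ 0.5522, -0.1021,  0.107 ]), array([ 0.5563, -0.0743,  0.169 ])]
blue [ 358  267   75  106 4479] [399.2 327.3] [array([ 0.5911, -0.1515,  0.107 ]), array([ 0.5871, -0.1134,  0.169 ])]
red [235  76  54  15 668] [260.4  82.3] [array([0.5483, 0.0505, 0.207 ])]
red [ 559  225   45   37 1103] [582.5 243.1] [array([ 0.6864, -0.066 ,  0.207 ])]
```

View pics/w2.png

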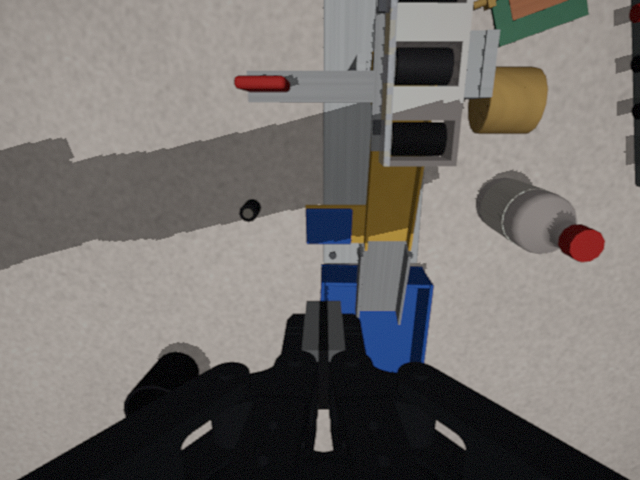

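The gate has rocked over. The right pad is now at (329,226), smaller in the view and on the z=0.107 plane at sorter y=-106. The tumbler has swung across, and the tab at (260,82) hasn't moved. Next I'll go to the right-hand side of the tab.

Emit:
{"api": "step_arm", "payload": {"commands": "0 -1.5 0 0 0 0;0 -1.5 0 0 0 0;2 0 0 0 0 0;2 0 0 0 0 0;1.8 0 0 0 0 0;0 0 2 0 0 0;0 0 2 0 0 0;0 0 2 0 0 0;0 0 1.4 0 0 0;0 0 0 0 0 0;0 0 0 0 0 0"}}

```text
t: 4.37
eef_pos: [0.5362, 0.0176, 0.1991]
eef_rot: [-179.8, 0.1, 75.2]
force: [-0.4, 0.4, -0.3]
gripper_width: -0.0001
```

Emit:
{"api": "step_arm", "payload": {"commands": "0.6 0 0 0 0 0;0.6 0 0 0 0 0;0.5 0 0 0 0 0;0.4 0 0 0 0 0;0.4 0 0 0 0 0;0.4 0 0 0 0 0;0.3 0 0 0 0 0;0.3 0 0 0 0 0;0.2 0 0 0 0 0;0 0 0 0 0 0"}}

```text
t: 5.2
eef_pos: [0.5469, 0.054, 0.2003]
eef_rot: [180.0, -0.0, 75.2]
force: [-0.4, -0.2, 0.1]
gripper_width: -0.0003
```

Emit:
{"api": "step_arm", "payload": {"commands": "0.2 0 0 0 0 0;0.1 0 0 0 0 0;0 0 0 0 0 0;0 0 0 0 0 0"}}

```text
t: 5.53
eef_pos: [0.5473, 0.0557, 0.2002]
eef_rot: [-180.0, 0.0, 75.2]
force: [-1.4, -3.7, 1.6]
gripper_width: 0.0001
```

Run:
```python
from h import *
w=snap('wrist','w3.png');print(r.state()['force'],r.state()['eef_pos'])
hsv=cv2.cvtColor(w['pixels'],cv2.COLOR_RGB2HSV)
N,l,st,ce=cv2.connectedComponentsWithStats(cv2.inRange(hsv,(0,150,50),(6,255,255)))
for i in range(1,N):
    if st[i,4]>60: print(st[i],ce[i].round(1),plane(w,ce[i],.207).round(4))
```

```text
[-1.02805404 -3.85654564  1.68254228] [0.54726213 0.05569343 0.20018706]
[ 294  272   68   49 2375] [327.4 298.2] [0.5539 0.075  0.207 ]
```

View pics/w3.png

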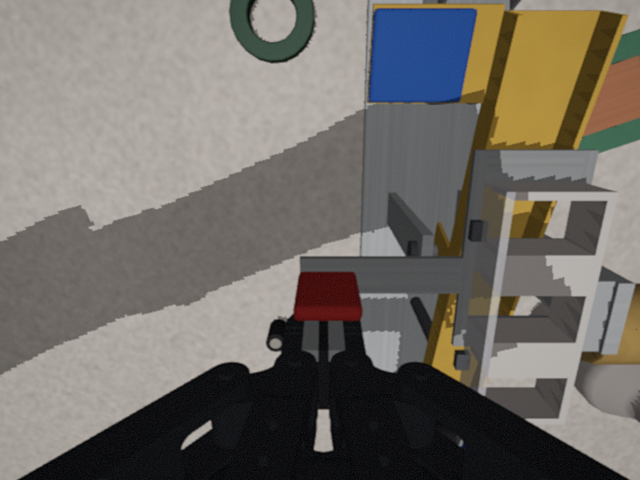

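All three pockets are empty, and the tab is against the fingers at (327,298). The force of about 4 N, above the 2 N the slide needs, suggests it has reached its stop. I'll give it one small extra push, then back off and rise.

Emit:
{"api": "step_arm", "payload": {"commands": "0.2 0 0 0 0 0;0 0 0 0 0 0;0 0 0 0 0 0"}}

```text
t: 5.83
eef_pos: [0.5473, 0.0558, 0.2001]
eef_rot: [-179.9, 0.2, 75.1]
force: [-4.1, -6.9, 4.0]
gripper_width: 0.0002
```

Emit:
{"api": "step_arm", "payload": {"commands": "-0.8 0 0 0 0 0;-1 0 0 0 0 0;-1 0 0 0 0 0;0 -1 -2 0 0 0;0 -1 -2 0 0 0;0 -1.5 -3 0 0 0;0 -1.5 -3 0 0 0;0 -1 -2 0 0 0;0 0 0 0 0 0;0 0 0 0 0 0"}}

```text
t: 6.67
eef_pos: [0.4832, 0.0465, 0.3214]
eef_rot: [179.8, -0.1, 75.2]
force: [-0.6, 0.1, 0.1]
gripper_width: 0.0001
```

Run:
```python
from h import *
a=snap('scene');b=snap('side');w=snap('wrist')
hsv=cv2.cvtColor(w['pixels'],cv2.COLOR_RGB2HSV)
N,l,st,ce=cv2.connectedComponentsWithStats(cv2.inRange(hsv,(0,150,50),(6,255,255)))
for i in range(1,N):
    if st[i,4]>60: print(st[i],ce[i].round(1),plane(w,ce[i],.207).round(4))
f=lambda d,x0,y0,x1,y1,h:cv2.resize(d['pixels'][y0:y1,x0:x1,::-1],(400,h),interpolation=cv2.INTER_CUBIC)
o=np.zeros((560,800,3),np.uint8);o[:416,:400]=f(a,180,190,430,450,416);o[:,400:]=f(b,270,130,420,340,560)
cv2.imwrite('pics/e.png',o);print(r.state()['force'],r.state()['t'])
```

```text
[398 171  46  14 412] [421.9 178. ] [0.5506 0.0713 0.207 ]
[622 291  18  30 249] [633.9 305.7] [ 0.6718 -0.0486  0.207 ]
[-0.01878961  0.10452636 -0.87189417] 6.8167
```

View pics/e.png

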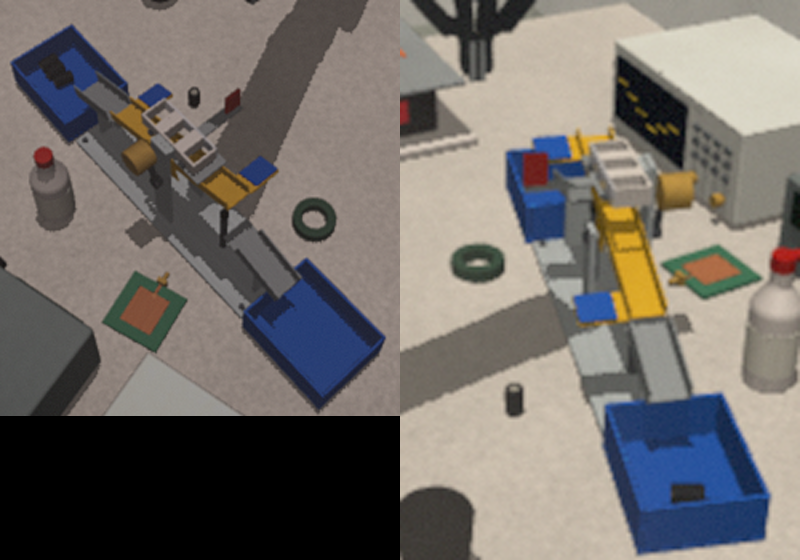

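The last view shows the gate right-down, empty pockets, the tab moved about 20 mm, and dark cores in the right tray at about (58,72) in the left crop. I'll zoom in to count the cores and let a little time pass.

Run:
```python
from h import *
a=snap('scene');b=snap('side')
f=lambda d,x0,y0,x1,y1:cv2.resize(d['pixels'][y0:y1,x0:x1,::-1],(400,400),interpolation=cv2.INTER_CUBIC)
cv2.imwrite('pics/g.png',cv2.convertScaleAbs(np.hstack([f(a,185,200,265,280),f(b,340,270,415,345)]),alpha=1.8))
m=(a['pixels'][200:280,185:265].max(2)<60)
N,l,st,ce=cv2.connectedComponentsWithStats(m.astype('u1'))
for i in range(1,N):
    if st[i,4]>15: print(st[i],ce[i].round(1),plane(a,ce[i]+[185,200],.015)[:2].round(3))
```

```text
[  5   8  67  37 808] [33.7 27. ] [ 0.533 -0.243]
[  4  34  59  44 497] [35.9 60.2] [ 0.604 -0.179]
[56 37 20 18 57] [66.  45.8] [ 0.533 -0.146]
```

View pics/g.png

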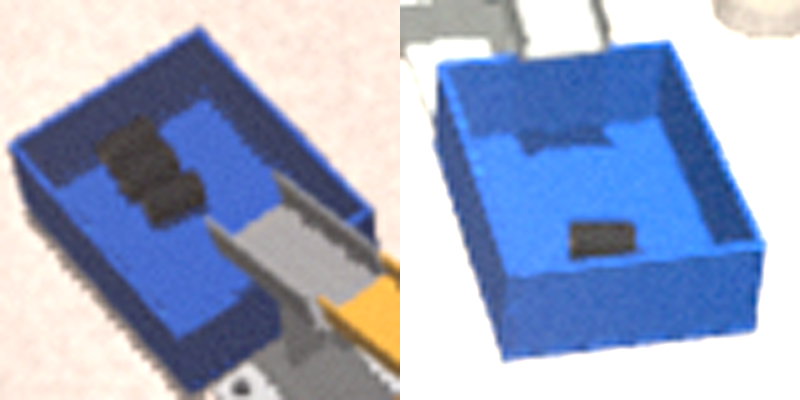

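Emit:
{"api": "step_arm", "payload": {"commands": "0 0 0 0 0 0;0 0 0 0 0 0;0 0 0 0 0 0;0 0 0 0 0 0;0 0 0 0 0 0;0 0 0 0 0 0"}}

```text
t: 7.42
eef_pos: [0.4829, 0.0465, 0.3203]
eef_rot: [180.0, 0.0, 75.2]
force: [1.3, -0.1, -1.4]
gripper_width: -0.0002
```

The zoom shows three cores side by side in the right tray, at (128,145), (148,175) and (175,197). The hand is clear.

```bash
python3 -c "
from rig import r
r.hand_in()"
```

```text
the job is handed in; nothing more can be done
```

I rocked the gate over, released the cores and handed the job in at about 7.4 s of robot time. All three cores ended up in the right tray.

- **Gate:** it started left-down, so I pressed the raised right pad with the shut fingers until it fell over onto the right stop. The wrist camera then showed that pad in its lowered position while the slide was still shut.
- **Slide:** I pushed the red tab to the sorter's left until it stopped. The pushing force rose to about 9 N with no further movement. The camera put the tab's travel at about 20 mm against the nominal 18 mm, which is within measuring error.
- **Last checks:** the pictures showed all three nest pockets empty and three cores lying side by side in the right tray. The trays, toroid, spare core, spray bottle and antenna looked unmoved. I did not re-check the cup, driver and spanner, but the arm did not work near them. The hand was clear, at 0.32 m up.
- **Disagreement:** the side view showed only one core, because the tray's near wall and that core hid the other two. The count of three comes from the scene camera alone.

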